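# Open the two-dial medicine box

## Task

Unlock the grey medicine box: turn its left dial to 4 and its right dial to 7, easing each one over its number until you feel its pin drop and the dial come up solid, then draw the bolt fully back towards its front so that the sprung green lid opens by itself. Be gentle: never force a dial or the bolt against the lock, and leave the mug, the timer and the roll of tape where they are.

Things in the scene. Friction and masses are not known exactly. Their poses are not given: they have to be found in the camera images.
- med_box: Grey steel medicine box fixed to the worktop, 220 deep (x) x 270 wide (y) x 75 mm high: lock in the front half of the flat top, green lid with white cross behind. Origin on the underside, 120 mm behind the front face, midway across; x to the back, y left, z up. Bolt and guides stand 12 mm above the top between the dials (|y| < 18 mm): keep fingertips 12 mm above the top.
- lock_case: Lock in the top, frame of the box: dark plate, fixed scale round each dial, 0 towards the box's +x, then clockwise from above, 0.628 rad a number. Inside, a hidden sprung pin rides on each dial's wheel; at the gate the dial snatches on a little, the pin drops for good and, after 0.05 rad of slack, the dial comes up solid both ways at some 25 N m/rad. 0.15 N m tells it; over 0.5 N m is forcing.
- left_dial: Left dial: black fluted knob 44 mm across, 33 mm tall; origin at its foot on the upright axis, 77 mm above the worktop, at x -62, y 75 mm in the box's frame. Red pointer along its own +x. It goes to 4; starts 0.7 to 1.3 rad off, to be turned counter-clockwise (down from above 5) seen from above, with about 0.05 N m. Its pin drops with the pointer somewhere within 0.3 rad either side of the 4.
- right_dial: Right dial: black fluted knob 44 mm across, 33 mm tall; origin at its foot on the upright axis, 77 mm above the worktop, at x -62, y -75 mm in the box's frame. Red pointer along its own +x. It goes to 7; starts 0.7 to 1.3 rad off, to be turned clockwise (up from below 6) seen from above, with about 0.05 N m. Its pin drops with the pointer somewhere within 0.3 rad either side of the 7.
- bolt: Steel bolt, flat bar 18 mm wide along the box's x between the dials, its end over the lid's front edge. Origin that of the box while shut; it slides 24 mm towards the box's front (-x of the box) and frees the lid after 11 mm. With both pins dropped it moves with 2 to 5 N; else it stops on the pins after 1.5 mm, and over 20 N there is forcing.
- bolt_post (a point): Middle of the bolt's red upright finger post, 14 mm thick (17 mm at the head), reaching from 83 to 114 mm above the worktop; this point is 99 mm above the worktop, at x -91, y 0 mm in the box's frame while shut. The dials leave 45 mm free to either side.
- lid (a joint): Angle of the lid, hinged at the back of the box and held down by the bolt: 0 shut, 1.2 rad fully open. A spring lifts it to 1.2 rad in 2 to 3 s once the bolt is clear; it needs no help.
- orange_mug: Small white mug, orange inside, 62 x 92 x 51 mm, origin under its middle; right of the box, not to be moved.
- timer: Red and white kitchen timer, 64 mm across, 52 mm high, origin under its middle; right of the box, not to be moved.
- tape: Roll of brown tape lying flat, 98 mm across, 25 mm high, origin under its middle; to the right in front, not to be moved.

How it is judged:
By the outcome, as a careful person would: the job done as asked, in the order asked, and still so for the second after the job is handed in, with the robot touching nothing.
It also fails if it takes over 70 s, if anything falls off the work surface, if the arm or the gripper's body presses on something with over 40 N, if the wrist force passes 120 N, or if a joint passes its speed limit or range.

## Robot

A 6-joint arm with a two-finger parallel gripper is mounted at the origin on a cart in front of the work surface, level with it; the furniture and walls round the work are solid. World frame = base frame: x ahead of the robot, y to its left, z up, the work surface at z = 0. Lengths are in mm, angles in rad, forces in N, time in s.
With the tool pointing down it reaches from about 300 to 775 mm from the base axis. Payload 14.6 kg.
Tool frame: the origin (TCP) lies between the finger pads; the fingertips stand manip.tip_reach ahead of it and the grasp point (between the pads) lies 5 mm behind it (manip.tip_reach is the distance from the TCP to the fingertips, in mm); z points along the fingers, y is the line along which they close (so a half turn about z gives the same grasp; the last joint's range is limited). The gripper opens to 94 mm and grips with 3 to 60 N. Pads are 16 mm wide; open, the fingers measure 119 mm over their backs; the gripper's body (75 mm by 177 mm) begins 78 mm behind the grasp point.
Start: joints at [1.281, 0.3, 1.521, -0, 1.321, -0.067], TCP at [121.527, 536.396, 219.446] pointing down, gripper open.
Joint ranges: [-3.03, 3.03], [-0.79, 2.21], [0.23, 2.52], [-1.04, 4.18], [0, 3.07], [-2.55, 2.55]. Speed limits (rad/s): [2.22, 2.22, 2.57, 3.14, 3.14, 3.14].

## Interface

Orientations are given as [roll, pitch, yaw] about the fixed x, y, z axes, in that order (R = Rz(yaw) Ry(pitch) Rx(roll)).
In Python, from cell import manip gives the robot as it stands. The module is installed in compiled form; this text tells all that it offers.
- The arm moves only by the shell command python3 -m creep 'ROWS' [FORCE]. ROWS is JSON, a list of rows, each a list of 3 entries, a list of its own where there are three numbers: the opening, from -1 (shut) to 1 (fully open), then the shift along the tool's x, y, z in cm, then the turn about the tool's z in units of 5 degrees (1.0 is 5 degrees). In form: [[grip, [tx, ty, tz], roll], ...]. A call has 1 to 12 rows; each row is the pose to reach, as a shift and turn from the pose commanded when the call began, along the tool's axes at that moment; what a row does not reach only later rows make up. A row lasts 1/10 s, in which the tool goes at most 50 mm and 8.59 degrees, less where a joint would pass 70% of its speed; a pose out of reach is approached as far as the arm can. A call with a gripper value outside its range is refused whole. The fingers move at their own pace and stop on an object; FORCE is the grip in N (left out, the last holds). Time passes only in rows, so rows that repeat a pose let the fingers close. It gives the time, the measured TCP pose, the force, the opening and the grip force at its end, in the units of the state.
- manip.read_state(): the state, without advancing time (a new reading comes with each control period).
- manip.camera(name): name is "scene" or "side" or "wrist"; returns the picture (400x640x3 uint8, red, green, blue); there is no depth.
- manip.camera_params(name): a dict with "fovy" (degrees; the focal length in pixels is half the picture's height over the tangent of half this angle, whatever the lens; pixels are square), "cx", "cy" (the principal point, pixels), "origin" and "attitude" of the camera in the world. Camera axes: x right, y down, z forward; pixel columns grow to the right and rows downward; lengths in mm; the calibration is good to about 2 mm. A picture is of the moment at which its call begins: read the wrist's pose just before it. camera_params takes no time and is no camera call; for the wrist camera it gives the pose at the moment of the call.
- manip.sign_off(): hands the job in; it is judged then, once.
The state is a dict: "clock": time; "joints": joint angles; "qd": joint speeds; "effort": joint torques, N m; "eef_pos": TCP position; "eef_rot": TCP orientation; "wrist_force": force on the tool from outside, world axes, zero at the start; "moment": the same for the moment, N m; "finger_gap": finger opening in mm; "finger_force": force on a finger pad.
Only numpy, scipy, OpenCV 4.12 (cv2) and the standard library are available. Lean on these libraries where they do the work, as an engineer would, in place of code of your own. Each camera call takes 0.05 s, during which the arm holds its last target. There are 200 camera calls.

## Working session

There is one attempt and no reset: what is moved stays moved. The work goes in short steps, Python scripts to look and compute and a shell command to move; the robot and the scene stay as the last step left them, time stands still between calls to the robot, and variables do not carry over. Pictures are saved under pics/ and viewed, at most 10 in all, crops included, and the job is handed in when it is done.

```bash
mkdir -p pics; ls; python3 - <<'E'
from cell import manip
import cv2
s=manip.read_state();print(s, manip.tip_reach)
for n in("scene","wrist"):
    print(n,manip.camera_params(n))
    cv2.imwrite(f"pics/{n}0.png",manip.camera(n)[:,:,::-1])
print(manip.camera_params("side"))
E
```

```text
pics
{'clock': 0.0, 'joints': array([ 1.28139692e+00,  3.00465844e-01,  1.52161012e+00, -3.73828395e-05,
        1.32070621e+00, -6.65893642e-02]), 'qd': array([-3.12181459e-04,  6.08341752e-05, -5.60779534e-04,  6.57821017e-04,
        1.39714161e-03, -5.08532551e-04]), 'effort': array([-3.65784181e-03, -5.31797254e+01, -3.52743888e+01,  7.06721703e-02,
        2.42871634e-02,  1.84582700e-05]), 'eef_pos': array([121.46568552, 536.15210494, 218.8769262 ]), 'eef_rot': array([-3.14040336e+00, -4.30220772e-05,  2.91879186e+00]), 'wrist_force': array([-0.02543732, -0.41785104, -0.17577832]), 'moment': array([-0.0014038 , -0.005191  , -0.01278856]), 'finger_force': 0.0, 'finger_gap': 93.77722486269482} 14.0
scene {'fovy': 51.18840237621338, 'cx': 311.36783579225954, 'cy': 207.9885502337651, 'origin': array([  27.88365198, -609.79940076,  779.98630639]), 'attitude': array([-2.35196067,  0.01238361, -0.78151066])}
wrist {'fovy': 58.20638518926468, 'cx': 317.18593653366, 'cy': 200.44358469446323, 'origin': array([ 44.74890788, 553.35364242, 384.88791784]), 'attitude': array([2.86694516e+00, 1.67293809e-03, 1.34856219e+00])}
{'fovy': 42.153581388061916, 'cx': 327.3601741473545, 'cy': 206.55293189291237, 'origin': array([ 3.77596004e-01, -8.31551790e+02,  9.08866029e+02]), 'attitude': array([-2.3081106 ,  0.00637037, -0.61565742])}
```

View pics/scene0.png

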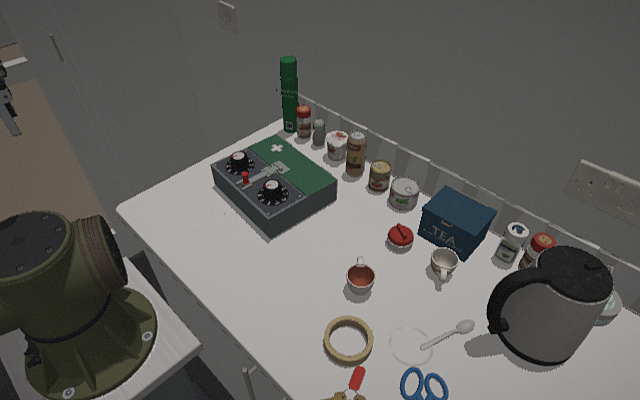

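View pics/wrist0.png

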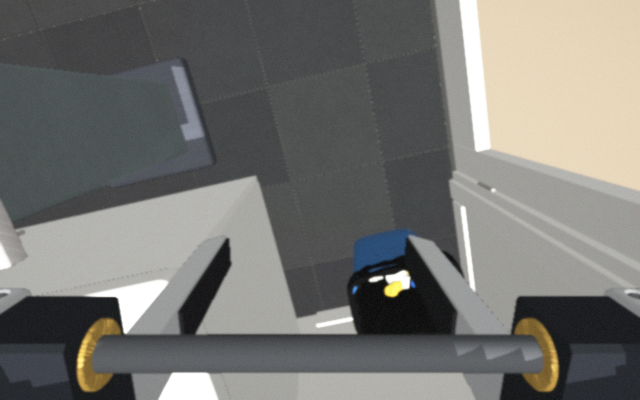

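The scene picture shows the box at left centre: left dial about (239,158), right dial about (273,188), post about (245,178), lid corners about (281,136) and (336,180). The wrist camera sees only floor and furniture.

```bash
cat > h.py <<'E'
import numpy as np, cv2
from scipy.spatial.transform import Rotation as Ro
from cell import manip
def cam(p):
    f=200/np.tan(np.radians(p["fovy"])/2)
    return f,np.array([p["cx"],p["cy"]]),np.array(p["origin"]),Ro.from_euler("xyz",p["attitude"]).as_matrix()
def ray(p,uv,z):
    f,c,o,R=cam(p); d=R@np.r_[(np.array(uv)-c)/f,1]; return o+d*(z-o[2])/d[2]
def proj(p,X):
    f,c,o,R=cam(p); q=(np.atleast_2d(X)-o)@R; return q[:,:2]/q[:,2:]*f+c
E
python3 - <<'E'
from h import *
p=manip.camera_params("scene")
for n,uv,z in [("L",(238,154),110),("R",(272,184),110),("post",(245,174),114),("FR",(263,212),75),("BL",(281,136),75),("BR",(336,180),75),("FL",(212,168),75)]:
    print(n,ray(p,uv,z).round(1))
im=cv2.imread("pics/scene0.png")[125:245,200:350]
cv2.imwrite("pics/crop0.png",cv2.resize(im,None,fx=5,fy=5,interpolation=cv2.INTER_CUBIC))
E
```

```text
L [504.7 156.5 110. ]
R [489.2   2.4 110. ]
post [464.1  74.8 114. ]
FR [432.2 -26.4  75. ]
BL [670.  175.1  75. ]
BR [638.8 -71.6  75. ]
FL [443.4 197.6  75. ]
```

View pics/crop0.png

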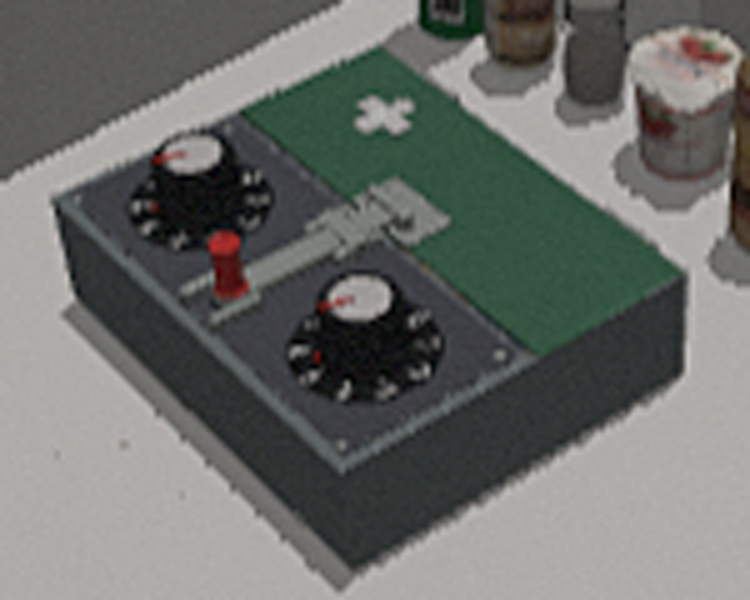

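Enlarged crop: top corners at (53,198), (340,470), (685,275), (383,47); dial tops at (194,154) and (361,297); red pointers ending near (155,160) and (320,308). I'll fit the box pose from these.

```bash
cat >> h.py <<'E'
from scipy.optimize import least_squares
def fit(p,pts,uv,x0):
    f=lambda q:(proj(p,Ro.from_euler("z",q[2]).apply(pts)+[q[0],q[1],0])-uv).ravel()
    return least_squares(f,x0,loss="soft_l1")
E
python3 - <<'E'
from h import *
p=manip.camera_params("scene")
c=np.array([(53,198),(340,470),(685,275),(383,47),(194,154),(361,297),(225,238)])/5+[199.6,124.6]
P=np.array([(-120,135,75),(-120,-135,75),(100,-135,75),(100,135,75),(-62,75,110),(-62,-75,110),(-91,0,114.)])
r=fit(p,P,c,[550,60,0]);print(r.x,r.fun.reshape(-1,2).round(1))
x,y,w=r.x
W=lambda q:(Ro.from_euler("z",w).apply(q)+[x,y,0]).round(1)
print(W(P[4:]))
for a,b in[((194,154),(155,160)),((361,297),(320,308))]:
    A,B=[ray(p,np.array(k)/5+[199.6,124.6],110) for k in(a,b)]
    d=B-A;t=np.arctan2(d[1],d[0])-w;print(d,-t%6.283/.6283)
s=manip.read_state();R=Ro.from_euler("xyz",s["eef_rot"]).as_matrix();print(R.round(3))
E
```

```text
[ 5.56925186e+02  7.11175088e+01 -9.52302089e-02] [[-0.2 -0.5]
 [-0.1  0.5]
 [ 1.  -0.3]
 [-0.1 -0.8]
 [ 0.  -0.2]
 [-0.1  0.2]
 [-0.1  0.5]]
[[502.3 151.7 110. ]
 [488.1   2.4 110. ]
 [466.3  79.8 114. ]]
[-17.43216336  10.56210935   0.        ] 5.71529837767703
[-19.11794794   8.08590032   0.        ] 5.485132181269404
[[-0.975  0.221 -0.   ]
 [ 0.221  0.975 -0.001]
 [ 0.    -0.001 -1.   ]]
```

```bash
python3 -m creep '[[1,[-4,-3.1,0],0],[1,[-8,-6.3,0],0],[1,[-12,-9.4,0],0],[1,[-16,-12.5,0],0],[1,[-20,-15.7,0],0],[1,[-24,-18.8,0],0],[1,[-28,-22,0],0],[1,[-32,-25.1,0],0],[1,[-36,-28.2,0],0],[1,[-40,-31.4,0],0],[1,[-43.5,-34.1,0],0],[1,[-46.6,-36.5,0],0]]' 10 && python3 -m creep '[[1,[0,0,0],0],[1,[0,0,0],0],[1,[0,0,0],0]]'
python3 - <<'E'
from h import *
s=manip.read_state();print(s["eef_pos"],s["eef_rot"],s["joints"].round(2),s["moment"])
p=manip.camera_params("wrist");print(p)
im=manip.camera("wrist")[:,:,::-1];cv2.imwrite("pics/w1.png",im)
P=np.array([(-120,135,75),(-120,-135,75),(100,-135,75),(100,135,75),(-62,75,110),(-62,-75,110),(-91,0,114.)])
print(proj(p,Ro.from_euler("z",-.0952).apply(P)+[556.9,71.1,0]).round(0))
E
```

```text
clock: 1.3
eef_pos: [496.4, 75.1, 219.2]
eef_rot: [-3.141, -0.0, 2.918]
wrist_force: [0.1, 0.7, -0.7]
finger_gap: 94.2
finger_force: 0.0
clock: 1.6
eef_pos: [494.8, 78.2, 219.3]
eef_rot: [-3.142, -0.001, 2.92]
wrist_force: [0.1, -0.6, -0.1]
finger_gap: 94.3
finger_force: 0.0
[494.75905259  78.21539358 219.29522056] [-3.14158432e+00 -5.30816300e-04  2.91956379e+00] [ 0.08  0.19  1.66  0.    1.29 -1.27] [-0.02026902  0.01961425 -0.00831462]
{'fovy': 58.20638518926468, 'cx': 317.18593653366, 'cy': 200.44358469446323, 'origin': array([418.07479217,  95.1315948 , 385.34461921]), 'attitude': array([2.86735125e+00, 5.46307543e-04, 1.34931764e+00])}
[[468. 105.]
 [152. 146.]
 [206. 360.]
 [471. 331.]
 [411. 191.]
 [224. 214.]
 [312. 168.]]
```

View pics/w1.png

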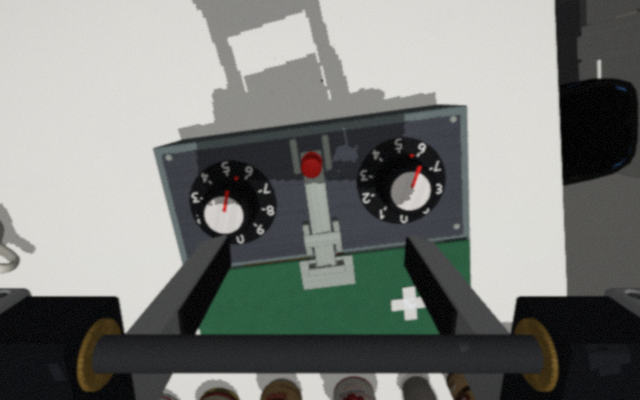

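Wrist view: left dial top at (411,190) with pointer end (420,165); right dial top at (224,215), pointer end (229,191); front corners (154,148) and (467,106). It matches the fit within about 1–2 px.

```bash
python3 - <<'E'
from h import *
p=dict(manip.camera_params("wrist"))
im=cv2.imread("pics/w1.png")
hsv=cv2.cvtColor(im,cv2.COLOR_BGR2HSV)
P=np.array([(-120,135,75),(-120,-135,75),(-62,75,110),(-62,-75,110),(-91,0,114.)])
uv=[]
for c in[(411,190),(224,215)]:
    m=np.zeros(im.shape[:2],np.uint8);cv2.circle(m,c,30,255,-1)
    w=cv2.inRange(hsv,(0,0,120),(180,60,255))&m
    r=(cv2.inRange(hsv,(0,120,90),(8,255,255))|cv2.inRange(hsv,(170,120,90),(180,255,255)))&m
    n,l,st,_=cv2.connectedComponentsWithStats(r);k=1+st[1:,4].argmax()
    wk,wl,ws,wc=cv2.connectedComponentsWithStats(w)
    cc=[wc[i].round(1) for i in range(1,wk) if ws[i,4]>300]
    ys,xs=np.where(l==k);Q=np.array([ray(p,q,110)[:2] for q in zip(xs,ys)])
    d=np.linalg.svd(Q-Q.mean(0))[2][0]; d=d if d[0]<0 else -d
    t=np.arctan2(d[1],d[0])+.0952;print(c,"white",cc,"n",st[k],"number",-t%6.2832/.62832,"centroid",Q.mean(0))
r=fit(p,P,np.array([(467,106),(154,148),(411,190),(224,215),(312,164)]),[557,71,-.095]);print(r.x,r.fun.round(1))
print(Ro.from_euler("z",r.x[2]).apply(P)+[*r.x[:2],0])
E
```

```text
(411, 190) white [array([410.9, 191.7])] n [411 165  11  22  82] number 5.666587940565575 centroid [489.95926646 158.20045586]
(224, 215) white [array([223.2, 216. ])] n [223 191   5  21  55] number 5.5146024250714465 centroid [477.84663034   6.59528232]
[ 5.57319893e+02  7.20582940e+01 -8.68784006e-02] [ 0.9 -1.7 -1.3 -0.4 -0.1  0.7  0.6 -0.2 -0.3  4.2]
[[449.48631516 216.96143213  75.        ]
 [426.05864441 -52.02024799  75.        ]
 [502.06141591 152.15511469 110.        ]
 [489.04604327   2.72084795 110.        ]
 [466.66310469  79.95428669 114.        ]]
```

```bash
python3 -m creep '[[0.5,[0.3,2,0],1.7],[0.5,[0.5,4,0],3.4],[0.5,[0.7,6,0],5.1],[0.5,[0.9,7.36,0],6.8],[0.5,[0.9,7.36,0],8.5],[0.5,[0.9,7.36,0],10.2],[0.5,[0.9,7.36,1],11.9],[0.5,[0.9,7.36,2],13.6],[0.5,[0.9,7.36,3],15],[0.5,[0.9,7.36,4],15],[0.5,[0.9,7.36,5],15],[0.5,[0.9,7.36,5],15]]'
python3 -m creep '[[0.5,[0,0,0],0],[0.5,[0,0,0],0]]'
python3 - <<'E'
from h import *
s=manip.read_state();R=Ro.from_euler("xyz",s["eef_rot"]).as_matrix();print(s["eef_pos"],s["eef_rot"],s["joints"].round(2))
print("tool shift",R.T@(np.array([502.2,152,103])-s["eef_pos"]))
p=manip.camera_params("wrist");print(proj(p,[[502.2,152,110]]))
im=manip.camera("wrist")[:,:,::-1];cv2.imwrite("pics/w2.png",im)
E
```

```text
clock: 2.85
eef_pos: [502.1, 151.5, 168.2]
eef_rot: [-3.14, 0.0, 1.613]
wrist_force: [0.0, 0.0, 1.0]
finger_gap: 70.6
finger_force: 0.0
clock: 3.05
eef_pos: [503.0, 151.3, 170.0]
eef_rot: [3.141, -0.0, 1.611]
wrist_force: [-0.0, 0.0, -0.4]
finger_gap: 70.7
finger_force: 0.0
[503.04118719 151.32724969 169.96118223] [ 3.14079065e+00 -1.28263816e-04  1.61088113e+00] [ 0.22  0.29  1.65 -0.    1.2   0.18]
tool shift [ 0.69733099 -0.86725424 66.96059822]
[[315.55774861 220.75831643]]
```

View pics/w2.png

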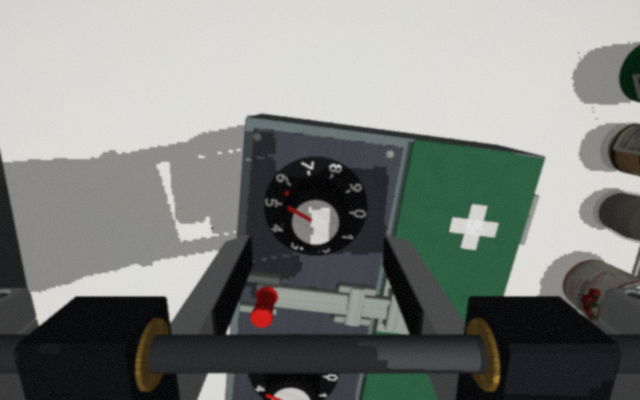

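The dial's top sits at (315,221), exactly as predicted, midway between the fingers. I'll go down and close at a light grip.

```bash
python3 -m creep '[[0.5,[0.04,-0.05,2],0],[0.5,[0.07,-0.09,4],0],[0.5,[0.07,-0.09,5.5],0],[0.5,[0.07,-0.09,6.4],0],[0.5,[0.07,-0.09,6.7],0],[0.5,[0.07,-0.09,6.7],0],[0.2,[0.07,-0.09,6.7],0],[0,[0.07,-0.09,6.7],0],[-0.3,[0.07,-0.09,6.7],0],[-0.3,[0.07,-0.09,6.7],0],[-0.3,[0.07,-0.09,6.7],0]]' 10
python3 -c "
from cell import manip
s=manip.read_state();print(s['eef_pos'],s['wrist_force'],s['moment'],s['finger_gap'],s['finger_force'])"
```

```text
clock: 4.2
eef_pos: [501.7, 151.9, 102.7]
eef_rot: [-3.141, 0.0, 1.61]
wrist_force: [-5.3, -0.7, 5.9]
finger_gap: 44.0
finger_force: 10.0
[501.70713442 151.90416449 102.72990246] [-5.25534304 -0.67582568  5.91524897] [-0.16397842  0.91449586  0.04902118] 43.99976538517019 10.001100450754166
```

```bash
cat > st.py <<'E'
from h import *
s=manip.read_state();R=Ro.from_euler("xyz",s["eef_rot"]).as_matrix()
print("pos",s["eef_pos"].round(2),"yaw deg",np.degrees(s["eef_rot"][2]).round(2),"F",s["wrist_force"].round(1),"M",s["moment"].round(3),"gap",round(s["finger_gap"],1))
E
python3 -m creep '[[-0.3,[0,-0.05,0],-0.5],[-0.3,[0,-0.05,0],-1.5],[-0.3,[0,-0.05,0],-2.5],[-0.3,[0,-0.05,0],-3.5],[-0.3,[0,-0.05,0],-4],[-0.3,[0,-0.05,0],-4],[-0.3,[0,-0.05,0],-4]]'
python3 st.py
```

```text
clock: 4.9
eef_pos: [501.7, 151.9, 102.8]
eef_rot: [3.141, 0.0, 1.957]
wrist_force: [-1.8, 0.1, 5.2]
finger_gap: 43.7
finger_force: 10.0
pos [501.66 151.89 102.76] yaw deg 112.15 F [-1.8  0.1  5.2] M [-0.114  0.169  0.067] gap 43.7
```

```bash
cat > ptr.py <<'E'
from h import *
import sys
def pointer(c,tag):
    p=manip.camera_params("wrist");im=manip.camera("wrist")[:,:,::-1].copy();cv2.imwrite(f"pics/{tag}.png",im)
    hsv=cv2.cvtColor(im,cv2.COLOR_BGR2HSV)
    r=cv2.inRange(hsv,(0,120,70),(8,255,255))|cv2.inRange(hsv,(170,120,70),(180,255,255))
    n,l,st,_=cv2.connectedComponentsWithStats(r)
    for k in range(1,n):
        if st[k,4]<25: continue
        ys,xs=np.where(l==k);Q=np.array([ray(p,q,110)[:2] for q in zip(xs,ys)])
        v=Q.mean(0)-c
        if np.hypot(*v)<24:
            print("px",st[k],"number",(-(np.arctan2(v[1],v[0])+.092)%6.2832/.62832).round(3),"r",np.hypot(*v).round(1))
pointer(np.array(eval(sys.argv[1])),sys.argv[2])
E
python3 ptr.py 502,152 w3; python3 st.py
```

```text
px [278 247  35  21 194] number 4.933 r 12.6
pos [501.65 151.9  102.74] yaw deg 112.16 F [-0.8 -0.2  6. ] M [-0.049  0.205  0.085] gap 43.6
```

View pics/w3.png

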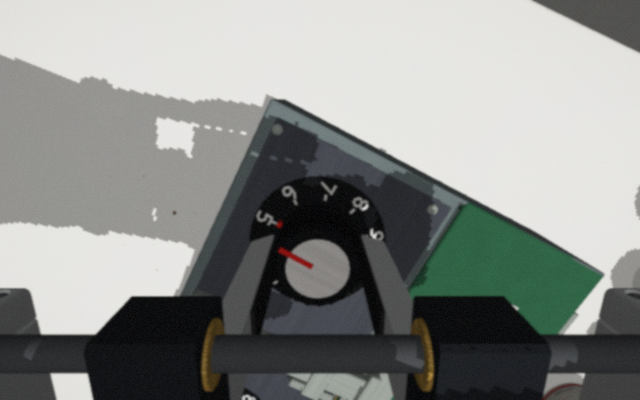

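The pointer now reads about 5 (280,250)→(312,267); the dial follows the fingers. Continuing to just before the gate window.

```bash
python3 -m creep '[[-0.3,[0,0,0],-0.8],[-0.3,[0,0,0],-1.6],[-0.3,[0,0,0],-2.4],[-0.3,[0,0,0],-3],[-0.3,[0,0,0],-3],[-0.3,[0,0,0],-3]]' >/dev/null
python3 st.py
python3 -m creep '[[-0.3,[0,0,0],-0.1],[-0.3,[0,0,0],-0.2],[-0.3,[0,0,0],-0.3],[-0.3,[0,0,0],-0.4]]' >/dev/null
python3 st.py
```

```text
pos [501.63 151.92 102.75] yaw deg 127.18 F [-0.9 -0.6  5.2] M [-0.123  0.194  0.047] gap 43.8
pos [501.62 151.88 102.73] yaw deg 129.17 F [-1.  -0.6  5.2] M [-0.09   0.261 -0.024] gap 44.0
```

```bash
sed -i 's/"gap"/"e6",s["effort"][5].round(3),"gap"/' st.py
python3 -m creep '[[-0.3,[0,0,0],-0.2],[-0.3,[0,0,0],-0.4],[-0.3,[0,0,0],-0.5],[-0.3,[0,0,0],-0.5]]' >/dev/null
python3 st.py
```

```text
pos [501.61 151.88 102.74] yaw deg 131.68 F [-1.7 -1.1  6.1] M [-0.161  0.229 -0.019] e6 -0.167 gap 43.7
```

```bash
python3 -m creep '[[-0.3,[0,0,0],-0.2],[-0.3,[0,0,0],-0.4],[-0.3,[0,0,0],-0.5],[-0.3,[0,0,0],-0.5]]' >/dev/null
python3 st.py
```

```text
pos [501.64 151.9  102.76] yaw deg 134.18 F [-1.  -0.3  6. ] M [-0.101  0.258  0.058] e6 -0.17 gap 43.5
```

```bash
python3 -m creep '[[-0.3,[0,0,0],-0.2],[-0.3,[0,0,0],-0.4],[-0.3,[0,0,0],-0.5],[-0.3,[0,0,0],-0.5]]' >/dev/null
python3 st.py
```

```text
pos [501.62 151.88 102.74] yaw deg 136.68 F [-1.  -0.3  5.2] M [-0.122  0.215  0.009] e6 -0.172 gap 43.7
```

```bash
python3 -m creep '[[-0.3,[0,0,0],-0.2],[-0.3,[0,0,0],-0.4],[-0.3,[0,0,0],-0.5],[-0.3,[0,0,0],-0.5]]' >/dev/null
python3 st.py
```

```text
pos [501.63 151.87 102.75] yaw deg 139.18 F [-1.8 -0.5  5.7] M [-0.111  0.226 -0.019] e6 -0.167 gap 43.6
```

```bash
python3 -m creep '[[-0.3,[0,0,0],-0.2],[-0.3,[0,0,0],-0.4],[-0.3,[0,0,0],-0.5],[-0.3,[0,0,0],-0.5]]' >/dev/null
python3 st.py
```

```text
pos [501.62 151.87 102.76] yaw deg 141.68 F [-1.5 -0.2  5.4] M [-0.08   0.226 -0.031] e6 -0.17 gap 43.8
```

```bash
python3 -m creep '[[-0.3,[0,0,0],-0.2],[-0.3,[0,0,0],-0.4],[-0.3,[0,0,0],-0.5],[-0.3,[0,0,0],-0.5]]' >/dev/null
python3 st.py
```

```text
pos [501.59 151.87 102.72] yaw deg 144.18 F [-2.4  0.1  5.6] M [-0.045  0.215 -0.012] e6 -0.172 gap 43.6
```

```bash
python3 -m creep '[[-0.3,[0,0,0],-0.2],[-0.3,[0,0,0],-0.4],[-0.3,[0,0,0],-0.5],[-0.3,[0,0,0],-0.5]]' >/dev/null
python3 st.py; python3 ptr.py 502,152 w4
```

```text
pos [501.6  151.88 102.74] yaw deg 146.68 F [-1.9  0.1  5.6] M [-0.116  0.267 -0.055] e6 -0.166 gap 43.8
px [278 247  35  21 194] number 4.0 r 13.0
```

```bash
python3 -m creep '[[-0.3,[0,0,0],-0.2],[-0.3,[0,0,0],-0.4],[-0.3,[0,0,0],-0.5],[-0.3,[0,0,0],-0.5]]' >/dev/null
python3 st.py
```

```text
pos [501.61 151.88 102.75] yaw deg 149.18 F [-1.6 -0.7  5.4] M [-0.111  0.263  0.016] e6 -0.17 gap 44.4
```

```bash
python3 -m creep '[[-0.3,[0,0,0],-0.2],[-0.3,[0,0,0],-0.4],[-0.3,[0,0,0],-0.5],[-0.3,[0,0,0],-0.5]]' >/dev/null
python3 st.py
```

```text
pos [501.6  151.88 102.74] yaw deg 151.68 F [-1.  -0.7  5.3] M [-0.112  0.255 -0.009] e6 -0.172 gap 43.9
```

```bash
python3 -m creep '[[-0.3,[0,0,0],-0.2],[-0.3,[0,0,0],-0.4],[-0.3,[0,0,0],-0.5],[-0.3,[0,0,0],-0.5]]' >/dev/null
python3 st.py
```

```text
pos [501.59 151.88 102.71] yaw deg 154.18 F [-1.9 -1.   5.8] M [-0.051  0.272  0.036] e6 -0.165 gap 43.7
```

```bash
python3 -m creep '[[-0.3,[0,0,0],-0.2],[-0.3,[0,0,0],-0.4],[-0.3,[0,0,0],-0.5],[-0.3,[0,0,0],-0.5]]' >/dev/null
python3 st.py
```

```text
pos [501.59 151.87 102.76] yaw deg 156.68 F [-1.6  0.1  4.9] M [-0.016  0.281 -0.019] e6 -0.165 gap 44.0
```

```bash
python3 -m creep '[[-0.3,[0,0,0],-0.2],[-0.3,[0,0,0],-0.4],[-0.3,[0,0,0],-0.5],[-0.3,[0,0,0],-0.5]]' >/dev/null
python3 st.py; python3 ptr.py 502,152 w5
```

```text
pos [501.6  151.88 102.76] yaw deg 159.18 F [-1.8 -0.4  5.6] M [-0.057  0.26   0.035] e6 -0.131 gap 43.7
px [278 247  35  21 194] number 3.668 r 13.1
```

Joint-6 torque eased (−0.17 → −0.13): possibly the snatch. Finer steps now.

```bash
python3 -m creep '[[-0.3,[0,0,0],-0.1],[-0.3,[0,0,0],-0.2],[-0.3,[0,0,0],-0.2]]' >/dev/null
python3 st.py
```

```text
pos [501.58 151.86 102.73] yaw deg 160.18 F [-1.5 -0.9  5.5] M [-0.099  0.227  0.087] e6 -0.099 gap 43.6
```

```bash
python3 -m creep '[[-0.3,[0,0,0],-0.1],[-0.3,[0,0,0],-0.2],[-0.3,[0,0,0],-0.2]]' >/dev/null
python3 st.py
```

```text
pos [501.59 151.87 102.74] yaw deg 161.19 F [-1.2 -0.6  6.4] M [-0.057  0.277  0.076] e6 -0.04 gap 43.7
```

```bash
python3 -m creep '[[-0.3,[0,0,0],-0.1],[-0.3,[0,0,0],-0.2],[-0.3,[0,0,0],-0.2]]' >/dev/null
python3 st.py
```

```text
pos [501.58 151.87 102.74] yaw deg 162.18 F [-2.4 -1.2  5.8] M [-0.119  0.298  0.023] e6 -0.123 gap 43.8
```

```bash
python3 -m creep '[[-0.3,[0,0,0],-0.1],[-0.3,[0,0,0],-0.2],[-0.3,[0,0,0],-0.2]]' >/dev/null
python3 st.py
```

```text
pos [501.57 151.86 102.75] yaw deg 163.18 F [-2.  -0.5  7.2] M [-0.07   0.263  0.049] e6 -0.126 gap 43.8
```

```bash
python3 -m creep '[[-0.3,[0,0,0],-0.1],[-0.3,[0,0,0],-0.2],[-0.3,[0,0,0],-0.2]]' >/dev/null
python3 st.py
```

```text
pos [501.59 151.88 102.75] yaw deg 164.18 F [-2.3 -0.5  5.8] M [-0.081  0.251 -0.06 ] e6 -0.127 gap 44.1
```

```bash
python3 -m creep '[[-0.3,[0,0,0],-0.1],[-0.3,[0,0,0],-0.2],[-0.3,[0,0,0],-0.2]]' >/dev/null
python3 st.py
```

```text
pos [501.58 151.85 102.75] yaw deg 165.18 F [-3.  -0.5  4.7] M [-0.032  0.296  0.048] e6 -0.127 gap 43.9
```

```bash
python3 -m creep '[[-0.3,[0,0,0],-0.1],[-0.3,[0,0,0],-0.2],[-0.3,[0,0,0],-0.2]]' >/dev/null
python3 st.py
```

```text
pos [501.61 151.87 102.76] yaw deg 166.17 F [-1.4 -0.8  5.8] M [-0.167  0.286 -0.002] e6 -0.198 gap 43.8
```

```bash
python3 -m creep '[[-0.3,[0,0,0],-0.1],[-0.3,[0,0,0],-0.1]]' >/dev/null
python3 st.py
```

```text
pos [501.59 151.88 102.74] yaw deg 166.67 F [-1.5 -0.5  5.8] M [-0.151  0.28  -0.117] e6 -0.254 gap 44.0
```

```bash
python3 -m creep '[[-0.3,[0,0,0],-0.1],[-0.3,[0,0,0],-0.1]]' >/dev/null
python3 st.py
```

```text
pos [501.62 151.87 102.75] yaw deg 167.16 F [-1.7 -1.5  5.3] M [-0.088  0.283 -0.125] e6 -0.325 gap 43.9
```

```bash
python3 -m creep '[[-0.3,[0,0,0],-0.1],[-0.3,[0,0,0],-0.1]]' >/dev/null
python3 st.py
python3 -m creep '[[-0.3,[0,0,0],0.2],[-0.3,[0,0,0],0.4],[0,[0,0,0],0.4],[0.3,[0,0,0],0.4],[0.45,[0,0,0],0.4]]'
```

```text
pos [501.56 151.89 102.74] yaw deg 167.66 F [-2.  -0.7  6.1] M [-0.198  0.313 -0.231] e6 -0.362 gap 43.9
clock: 14.05
eef_pos: [501.3, 151.8, 102.2]
eef_rot: [-3.141, -0.0, 2.893]
wrist_force: [1.3, 0.2, -0.4]
finger_gap: 59.5
finger_force: 0.0
```

The left pin has dropped and the dial is solid (Mz rose to −0.23 N m). Now the right dial.

```bash
python3 -m creep '[[0.5,[0,0,-2],0],[0.5,[0,0,-4.5],0],[0.5,[0,-1,-6.5],1],[0.5,[-0.5,-4,-6.5],2.5],[0.5,[-1.1,-7,-6.5],4],[0.5,[-1.6,-10,-6.5],5.7],[0.5,[-2.1,-12.8,-6.5],7.4],[0.5,[-2.41,-14.8,-6.5],9],[0.5,[-2.41,-14.8,-6.5],10],[0.5,[-2.41,-14.8,-6.5],10],[0.5,[-2.41,-14.8,-6.5],10]]' >/dev/null
python3 st.py; python3 - <<'E'
from h import *
s=manip.read_state();R=Ro.from_euler("xyz",s["eef_rot"]).as_matrix();print(R.T@(np.array([488.5,2.5,103])-s["eef_pos"]))
p=manip.camera_params("wrist");print(proj(p,[[488.5,2.5,110]]))
im=manip.camera("wrist")[:,:,::-1];cv2.imwrite("pics/w6.png",im)
E
```

```text
pos [488.3    2.68 167.38] yaw deg 115.9 F [-0.4  0.8  0.8] M [-0.116  0.053 -0.001] e6 0.275 gap 70.6
[-0.25213138  0.10683103 64.37509634]
[[317.38314867 223.35067056]]
```

View pics/w6.png

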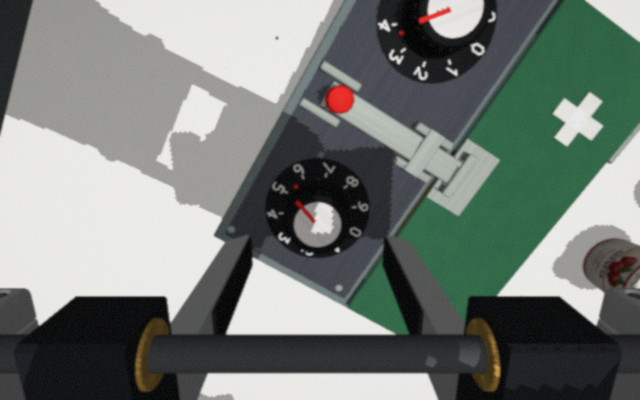

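Right dial top at (317,223), as predicted; the left pointer now sits near the 4. Descend and grip.

```bash
python3 -m creep '[[0.5,[0,0,2],0],[0.5,[-0.02,0,4],0],[0.5,[-0.02,0,5.4],0],[0.5,[-0.02,0,6.2],0],[0.5,[-0.02,0,6.44],0],[0.5,[-0.02,0,6.44],0],[0.2,[-0.02,0,6.44],0],[0,[-0.02,0,6.44],0],[-0.3,[-0.02,0,6.44],0],[-0.3,[-0.02,0,6.44],0],[-0.3,[-0.02,0,6.44],0]]' 10 >/dev/null
python3 st.py
```

```text
pos [488.42   2.26 103.3 ] yaw deg 115.74 F [-0.8  0.   3.8] M [-0.092  0.334  0.04 ] e6 0.008 gap 43.8
```

Well centred. Turn clockwise 30°, then check.

```bash
python3 -m creep '[[-0.3,[0,0,0],0.5],[-0.3,[0,0,0],1.5],[-0.3,[0,0,0],2.5],[-0.3,[0,0,0],3.5],[-0.3,[0,0,0],4.5],[-0.3,[0,0,0],5.5],[-0.3,[0,0,0],6],[-0.3,[0,0,0],6],[-0.3,[0,0,0],6]]' >/dev/null
python3 st.py; python3 ptr.py 488.5,2.5 w7
python3 -m creep '[[-0.3,[0,0,0],0.2],[-0.3,[0,0,0],0.4],[-0.3,[0,0,0],0.5],[-0.3,[0,0,0],0.5]]' >/dev/null
python3 st.py
```

```text
pos [488.35   2.27 103.26] yaw deg 85.82 F [-3.8 -0.7  6.2] M [-0.193  0.585 -0.07 ] e6 0.048 gap 43.7
px [287 236  27  29 193] number 6.275 r 12.2
pos [488.35   2.25 103.27] yaw deg 83.32 F [-3.1 -0.8  6.2] M [-0.21   0.646 -0.049] e6 0.165 gap 44.0
```

```bash
python3 -m creep '[[-0.3,[0,0,0],0.2],[-0.3,[0,0,0],0.4],[-0.3,[0,0,0],0.5],[-0.3,[0,0,0],0.5]]' >/dev/null
python3 st.py
```

```text
pos [488.35   2.25 103.28] yaw deg 80.82 F [-3.9 -1.   5.2] M [-0.281  0.683 -0.014] e6 0.168 gap 43.9
```

```bash
python3 -m creep '[[-0.3,[0,0,0],0.2],[-0.3,[0,0,0],0.4],[-0.3,[0,0,0],0.5],[-0.3,[0,0,0],0.5]]' >/dev/null
python3 st.py
```

```text
pos [488.35   2.27 103.28] yaw deg 78.32 F [-3.  -0.5  5.1] M [-0.245  0.696  0.016] e6 0.171 gap 43.8
```

```bash
python3 -m creep '[[-0.3,[0,0,0],0.2],[-0.3,[0,0,0],0.4],[-0.3,[0,0,0],0.5],[-0.3,[0,0,0],0.5]]' >/dev/null
python3 st.py
```

```text
pos [488.35   2.25 103.28] yaw deg 75.82 F [-2.9 -1.1  5.7] M [-0.264  0.715  0.001] e6 0.173 gap 44.0
```

```bash
python3 -m creep '[[-0.3,[0,0,0],0.2],[-0.3,[0,0,0],0.4],[-0.3,[0,0,0],0.5],[-0.3,[0,0,0],0.5]]' >/dev/null
python3 st.py
```

```text
pos [488.34   2.27 103.29] yaw deg 73.32 F [-3.7 -0.4  5.2] M [-0.232  0.669 -0.034] e6 0.167 gap 43.6
```

```bash
python3 -m creep '[[-0.3,[0,0,0],0.2],[-0.3,[0,0,0],0.4],[-0.3,[0,0,0],0.5],[-0.3,[0,0,0],0.5]]' >/dev/null
python3 st.py
```

```text
pos [488.35   2.28 103.31] yaw deg 70.82 F [-3.3 -0.2  6. ] M [-0.251  0.723 -0.019] e6 0.17 gap 43.5
```

```bash
python3 -m creep '[[-0.3,[0,0,0],0.2],[-0.3,[0,0,0],0.4],[-0.3,[0,0,0],0.5],[-0.3,[0,0,0],0.5]]' >/dev/null
python3 st.py
```

```text
pos [488.32   2.25 103.28] yaw deg 68.32 F [-3.7 -0.1  4.8] M [-0.274  0.713  0.059] e6 0.173 gap 43.9
```

```bash
python3 -m creep '[[-0.3,[0,0,0],0.2],[-0.3,[0,0,0],0.4],[-0.3,[0,0,0],0.5],[-0.3,[0,0,0],0.5]]' >/dev/null
python3 st.py
```

```text
pos [488.31   2.27 103.26] yaw deg 65.82 F [-3.5 -1.   5.5] M [-0.245  0.753  0.092] e6 0.166 gap 43.8
```

```bash
python3 -m creep '[[-0.3,[0,0,0],0.2],[-0.3,[0,0,0],0.4],[-0.3,[0,0,0],0.5],[-0.3,[0,0,0],0.5]]' >/dev/null
python3 st.py
```

```text
pos [488.32   2.26 103.28] yaw deg 63.32 F [-3.7 -0.4  6.8] M [-0.214  0.745 -0.021] e6 0.147 gap 43.4
```

```bash
python3 -m creep '[[-0.3,[0,0,0],0.15],[-0.3,[0,0,0],0.3],[-0.3,[0,0,0],0.3]]' >/dev/null
python3 st.py
```

```text
pos [488.3    2.27 103.26] yaw deg 61.81 F [-3.  -1.6  5.1] M [-0.249  0.808 -0.016] e6 0.165 gap 44.0
```

```bash
python3 -m creep '[[-0.3,[0,0,0],0.15],[-0.3,[0,0,0],0.3],[-0.3,[0,0,0],0.3]]' >/dev/null
python3 st.py
```

```text
pos [488.3    2.25 103.26] yaw deg 60.3 F [-3.2 -0.8  6.7] M [-0.23   0.749 -0.108] e6 0.089 gap 43.8
```

Snatch beginning. 1° steps.

```bash
python3 -m creep '[[-0.3,[0,0,0],0.1],[-0.3,[0,0,0],0.2],[-0.3,[0,0,0],0.2]]' >/dev/null
python3 st.py
```

```text
pos [488.28   2.28 103.27] yaw deg 59.32 F [-4.3 -1.3  6.4] M [-0.23   0.766 -0.04 ] e6 0.116 gap 43.6
```

```bash
python3 -m creep '[[-0.3,[0,0,0],0.1],[-0.3,[0,0,0],0.2],[-0.3,[0,0,0],0.2]]' >/dev/null
python3 st.py
```

```text
pos [488.28   2.25 103.26] yaw deg 58.32 F [-3.5 -1.   5.7] M [-0.209  0.84  -0.013] e6 0.127 gap 43.8
```

```bash
python3 -m creep '[[-0.3,[0,0,0],0.1],[-0.3,[0,0,0],0.2],[-0.3,[0,0,0],0.3],[-0.3,[0,0,0],0.3]]' >/dev/null
python3 st.py
```

```text
pos [488.29   2.25 103.27] yaw deg 56.82 F [-3.2 -0.2  6. ] M [-0.224  0.773 -0.061] e6 0.128 gap 43.7
```

```bash
python3 -m creep '[[-0.3,[0,0,0],0.1],[-0.3,[0,0,0],0.2],[-0.3,[0,0,0],0.2]]' >/dev/null
python3 st.py
```

```text
pos [488.3    2.25 103.29] yaw deg 55.82 F [-4.3 -0.9  5.9] M [-0.197  0.787 -0.053] e6 0.134 gap 43.8
```

```bash
python3 -m creep '[[-0.3,[0,0,0],0.1],[-0.3,[0,0,0],0.2],[-0.3,[0,0,0],0.2]]' >/dev/null
python3 st.py
```

```text
pos [488.28   2.26 103.28] yaw deg 54.83 F [-3.8 -1.   5.1] M [-0.183  0.843  0.131] e6 0.246 gap 43.3
```

```bash
python3 -m creep '[[-0.3,[0,0,0],0.1],[-0.3,[0,0,0],0.15]]' >/dev/null
python3 st.py
```

```text
pos [488.29   2.28 103.28] yaw deg 54.08 F [-4.1 -0.9  5.9] M [-0.16   0.838  0.274] e6 0.219 gap 44.2
```

```bash
python3 -m creep '[[-0.3,[0,0,0],0.1],[-0.3,[0,0,0],0.1]]' >/dev/null
python3 st.py
```

```text
pos [488.34   2.36 103.26] yaw deg 53.59 F [-3.4  0.6  6. ] M [-0.074  0.698  0.211] e6 0.357 gap 43.8
```

Right pin is in and the dial is solid (0.21 N m). Release, rise, and go above the bolt post.

```bash
python3 -m creep '[[-0.3,[0,0,0],-0.2],[-0.3,[0,0,0],-0.4],[0.1,[0,0,0],-0.4],[0.4,[0,0,0],-0.4],[0.4,[0,0,-2],-0.4],[0.4,[0,0,-4.5],-0.4],[0.4,[0,0,-6.5],-2.1],[0.2,[2,-2.5,-6.5],-3.8],[0,[4,-5,-6.5],-5.5],[-0.2,[4.95,-6.36,-6.5],-7.2],[-0.2,[4.95,-6.36,-6.5],-8.9],[-0.2,[4.95,-6.36,-6.5],-10.6]]' >/dev/null
python3 st.py
python3 -m creep '[[-0.2,[0,0,0],-1.7],[-0.2,[0,0,0],-3.4],[-0.2,[0,0,0],-5.1],[-0.2,[0,0,0],-6.8],[-0.2,[0,0,0],-8.5],[-0.2,[0,0,0],-10.2],[-0.2,[0,0,0],-11.9],[-0.2,[0,0,0],-13.6],[-0.2,[0,0,0],-13.6],[-0.2,[0,0,0],-13.6]]' >/dev/null
python3 st.py; python3 - <<'E'
from h import *
s=manip.read_state();R=Ro.from_euler("xyz",s["eef_rot"]).as_matrix()
p=manip.camera_params("wrist");print(proj(p,[[466.5,79.9,114]]))
im=manip.camera("wrist")[:,:,::-1];cv2.imwrite("pics/w8.png",im)
hsv=cv2.cvtColor(im.copy(),cv2.COLOR_BGR2HSV)
r=cv2.inRange(hsv,(0,120,70),(8,255,255))|cv2.inRange(hsv,(170,120,70),(180,255,255))
n,l,st,c=cv2.connectedComponentsWithStats(r)
for k in range(1,n):
    if st[k,4]>40: print(st[k],c[k],ray(p,c[k],114))
print(R.T@(np.array([466.5,79.9,103])-s["eef_pos"]))
E
```

```text
pos [466.61  80.52 168.  ] yaw deg 106.91 F [-0.4  0.4 -0.8] M [-0.022  0.058 -0.003] e6 3.169 gap 37.7
pos [466.73  79.94 167.98] yaw deg 174.23 F [ 0.7 -0.3 -0.2] M [ 0.026 -0.001 -0.006] e6 -0.487 gap 37.5
[[317.82928909 224.88898954]]
[305 199  25  37 742] [316.69811321 217.21967655] [461.21743274  79.69549336 114.        ]
[404 243  21  18 102] [412.89215686 250.39215686] [490.56574035 140.72447874 114.        ]
[212 257  26   9  97] [226.56701031 261.13402062] [485.93619605  16.6942763  114.        ]
[ 2.17095508e-01 -6.08760603e-02  6.49820567e+01]
```

View pics/w8.png

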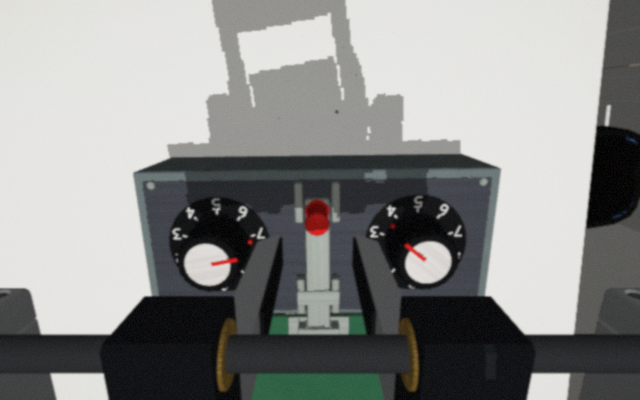

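Post head at (317,224), midway between the fingers; pointers near 7 (image left) and 4 (image right). Down, grip and start the pull gently.

```bash
python3 -m creep '[[-0.2,[0,0,2],0],[-0.2,[0.02,0,4],0],[-0.2,[0.02,0,5.4],0],[-0.2,[0.02,0,6.2],0],[-0.2,[0.02,0,6.5],0],[-0.2,[0.02,0,6.5],0],[-0.5,[0.02,0,6.5],0],[-0.9,[0.02,0,6.5],0],[-0.9,[0.02,0,6.5],0],[-0.9,[0.02,0,6.5],0]]' 12 >/dev/null
python3 st.py
python3 -m creep '[[-0.9,[0.05,0,0],0],[-0.9,[0.1,0,0],0],[-0.9,[0.2,0,0],0],[-0.9,[0.3,0,0],0],[-0.9,[0.3,0,0],0]]' >/dev/null
python3 st.py
```

```text
pos [466.66  79.73 103.35] yaw deg 174.49 F [-0.6 -2.1  2.3] M [-0.349  0.188 -0.047] e6 0.014 gap 13.5
pos [463.89  80.02 103.35] yaw deg 174.48 F [ 2.1 -4.   2. ] M [-0.747 -0.443 -0.01 ] e6 0.003 gap 13.8
```

Past 1.5 mm with under 3 N: the lock is free. Draw on.

```bash
python3 -m creep '[[-0.9,[0.2,0,0],0],[-0.9,[0.5,0,0],0],[-0.9,[0.8,0,0],0],[-0.9,[1.1,0,0],0],[-0.9,[1.4,0,0],0],[-0.9,[1.6,0,0],0],[-0.9,[1.8,0,0],0],[-0.9,[1.95,0,0],0],[-0.9,[1.95,0,0],0]]' >/dev/null
python3 st.py
python3 -m creep '[[-0.9,[0.05,0,0],0],[-0.9,[0.1,0,0],0],[-0.9,[0.1,0,0],0]]' >/dev/null
python3 st.py
```

```text
pos [444.12  81.85 103.31] yaw deg 174.49 F [ 0.3 -6.8  3.9] M [-1.    -0.018  0.02 ] e6 0.013 gap 13.8
pos [443.32  81.92 103.32] yaw deg 174.48 F [ 0.8 -4.9  2.2] M [-1.023 -0.22   0.04 ] e6 0.01 gap 13.8
```

```bash
python3 -m creep '[[-0.9,[0.05,0,0],0],[-0.9,[0.1,0,0],0],[-0.9,[0.1,0,0],0]]' >/dev/null
python3 st.py
```

```text
pos [442.65  81.95 103.32] yaw deg 174.48 F [ 4.3 -5.4  0.3] M [-1.101 -0.676  0.021] e6 0.016 gap 13.6
```

```bash
python3 -m creep '[[-0.9,[0.05,0,0],0],[-0.9,[0.05,0,0],0]]' >/dev/null
python3 st.py
python3 -m creep '[[-0.6,[0,0,0],0],[-0.3,[0,0,0],0],[-0.3,[0,0,0],0],[-0.3,[0,0,-2],0],[-0.3,[0,0,-5],0],[-0.3,[1,0,-8],0],[-0.3,[4,0,-10],0],[-0.3,[7,0,-11],0],[-0.3,[8,0,-11],0],[-0.3,[8,0,-11],0]]'
python3 -m creep '[[-0.3,[0,0,0],0],[-0.3,[0,0,0],0],[-0.3,[0,0,0],0],[-0.3,[0,0,0],0],[-0.3,[0,0,0],0],[-0.3,[0,0,0],0],[-0.3,[0,0,0],0],[-0.3,[0,0,0],0],[-0.3,[0,0,0],0],[-0.3,[0,0,0],0]]' >/dev/null
python3 -c "
from h import *
cv2.imwrite('pics/s9.png',cv2.resize(manip.camera('scene')[60:260,160:460,::-1],None,fx=2.5,fy=2.5))"
```

```text
pos [442.56  81.98 103.35] yaw deg 174.48 F [ 7.7 -6.1 -1.4] M [-1.172 -1.42   0.022] e6 0.017 gap 13.9
clock: 29.9
eef_pos: [361.6, 90.2, 213.1]
eef_rot: [3.141, 0.001, 3.046]
wrist_force: [0.7, 0.3, -0.9]
finger_gap: 32.8
finger_force: 0.0
```

View pics/s9.png

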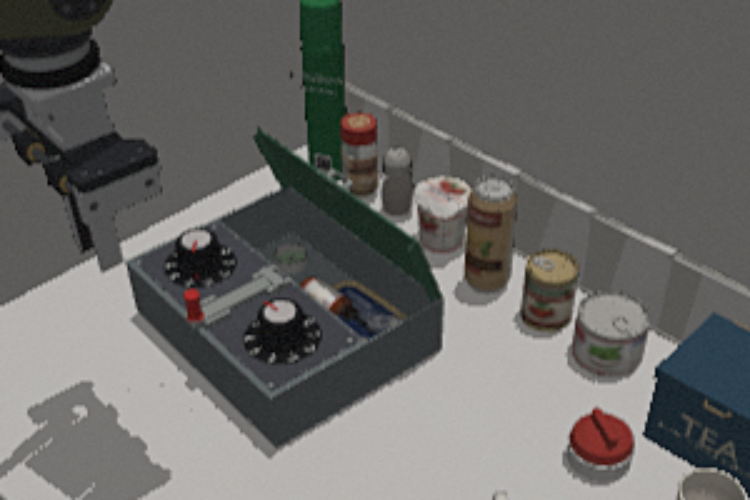

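The lid stands wide open (edge from (258,130) to (437,300)), the bolt is back against its stop (post at (193,305)), and the arm is clear. A second more for it to settle, then I'll hand in.

```bash
python3 -m creep '[[-0.3,[0,0,0],0],[-0.3,[0,0,0],0],[-0.3,[0,0,0],0],[-0.3,[0,0,0],0],[-0.3,[0,0,0],0],[-0.3,[0,0,0],0],[-0.3,[0,0,0],0],[-0.3,[0,0,0],0],[-0.3,[0,0,0],0],[-0.3,[0,0,0],0]]' >/dev/null
python3 -c "
from cell import manip
print(manip.sign_off())"
```

```text
the job is handed in; nothing more can be done
None
```

The box is unlocked and handed in: both dial pins dropped (left on 4, right on 7), the bolt is drawn fully back, the lid sprang open by itself, and the arm kept clear of the mug, timer and tape.

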